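# Set out the bow calipers on the tool rail

### The job

The throwing class is about to start: take every pair of calipers off the display pegs, lifting each bow ring over the peg's upturned tip, and hang them astride the stepped tool rail, the large ones on the high bar and the small ones on the low bar. Each should hang freely and upright with the bar up in the fork of its legs, clear of its neighbours, and the pots on the bench must be left alone.

Things in the scene. Friction and masses are not known exactly. Their poses are not given: they have to be found in the camera images.
- display: fixed peg display; origin on the table under the front face of its steel crossbar (26 mm tall, 330 long along y, centre 190 mm up; end posts 205 mm tall). Three 6 mm wire pegs leave that face at y = -120, 0, 120 mm, 190 mm up, and run level 112 mm to own -x, then turn up; a 24 mm thick stop sleeve covers their first 26 mm. Up to two calipers hang by their rings on a peg, about 40 and 83 mm out. Base board 12 mm thick
- peg0_tip (a point): top of the upturned tip of the display's peg at own y = -120 mm: own x = -120 mm, height 203 mm, 13 mm above the peg's axis; axes as the display's. A hanging ring's centre is 10.5 mm below the peg's axis; to pass the tip the ring is lifted 11 to 20 mm from there (15 best) and slid along own -x until clear of x = -125 mm
- peg1_tip (a point): top of the upturned tip of the display's peg at own y = 0 mm: own x = -120 mm, height 203 mm, 13 mm above the peg's axis; axes as the display's. A hanging ring's centre is 10.5 mm below the peg's axis; to pass the tip the ring is lifted 11 to 20 mm from there (15 best) and slid along own -x until clear of x = -125 mm
- peg2_tip (a point): top of the upturned tip of the display's peg at own y = 120 mm: own x = -120 mm, height 203 mm, 13 mm above the peg's axis; axes as the display's. A hanging ring's centre is 10.5 mm below the peg's axis; to pass the tip the ring is lifted 11 to 20 mm from there (15 best) and slid along own -x until clear of x = -125 mm
- tool_rail: fixed stepped wooden tool rail; origin on the table at its middle. Two 12 mm steel bars along own y, 262 mm long between end posts: low bar at x = -65 mm, high bar at x = +65 mm. Posts at y = +-140 mm (18 mm thick) rise 14 mm above the bar axes; foot runners 22 mm tall, and a 17 mm tall stretcher along y at x = 0
- low_bar (a point): middle of the low bar's axis, 98 mm above the table; y along the bar; for small calipers
- high_bar (a point): middle of the high bar's axis, 155 mm above the table; y along the bar; for large calipers
- large0: large rigid bow calipers, 10 mm thick, 153 tall, 102 wide, 100 g; may be absent. Origin: between the leg tips, at their lower end. Bow ring centred 134 mm above it (38 mm outside, flat 15 mm sides at +-y to grip; 27 mm hole along x). Legs spread along y; gap between them widest 86 mm, 48 mm at the tips. Same after half a turn about z
- large0_seat (a point): the top of the fork between the legs, 103 mm above these calipers' origin and 31 mm below their ring's centre: a bar's axis lies here when they hang astride it; axes as the calipers'
- small0: small rigid bow calipers, 10 mm thick, 121 tall, 80 wide, 70 g; may be absent. Origin: between the leg tips, at their lower end. Bow ring centred 102 mm above it (38 mm outside, flat 15 mm sides at +-y to grip; 27 mm hole along x). Legs spread along y; gap between them widest 64 mm, 32 mm at the tips. Same after half a turn about z
- small0_seat (a point): the top of the fork between the legs, 71 mm above these calipers' origin and 31 mm below their ring's centre: a bar's axis lies here when they hang astride it; axes as the calipers'
- large1: large rigid bow calipers, 10 mm thick, 153 tall, 102 wide, 100 g; may be absent. Origin: between the leg tips, at their lower end. Bow ring centred 134 mm above it (38 mm outside, flat 15 mm sides at +-y to grip; 27 mm hole along x). Legs spread along y; gap between them widest 86 mm, 48 mm at the tips. Same after half a turn about z
- large1_seat (a point): the top of the fork between the legs, 103 mm above these calipers' origin and 31 mm below their ring's centre: a bar's axis lies here when they hang astride it; axes as the calipers'
- small1: small rigid bow calipers, 10 mm thick, 121 tall, 80 wide, 70 g; may be absent. Origin: between the leg tips, at their lower end. Bow ring centred 102 mm above it (38 mm outside, flat 15 mm sides at +-y to grip; 27 mm hole along x). Legs spread along y; gap between them widest 64 mm, 32 mm at the tips. Same after half a turn about z
- small1_seat (a point): the top of the fork between the legs, 71 mm above these calipers' origin and 31 mm below their ring's centre: a bar's axis lies here when they hang astride it; axes as the calipers'
- large2: large rigid bow calipers, 10 mm thick, 153 tall, 102 wide, 100 g; may be absent. Origin: between the leg tips, at their lower end. Bow ring centred 134 mm above it (38 mm outside, flat 15 mm sides at +-y to grip; 27 mm hole along x). Legs spread along y; gap between them widest 86 mm, 48 mm at the tips. Same after half a turn about z
- large2_seat (a point): the top of the fork between the legs, 103 mm above these calipers' origin and 31 mm below their ring's centre: a bar's axis lies here when they hang astride it; axes as the calipers'
- small2: small rigid bow calipers, 10 mm thick, 121 tall, 80 wide, 70 g; may be absent. Origin: between the leg tips, at their lower end. Bow ring centred 102 mm above it (38 mm outside, flat 15 mm sides at +-y to grip; 27 mm hole along x). Legs spread along y; gap between them widest 64 mm, 32 mm at the tips. Same after half a turn about z
- small2_seat (a point): the top of the fork between the legs, 71 mm above these calipers' origin and 31 mm below their ring's centre: a bar's axis lies here when they hang astride it; axes as the calipers'
- bowl: bystander: terracotta bowl, 84 mm across, 40 mm tall; origin under its centre
- jug: bystander: dark mug-shaped jug, 76 mm across without its handle, 100 mm tall; origin under its centre
Things that resemble listed ones, but are neither listed nor needed, are in the scene too. What is shaped like the large1 but pink is not meant.

How it is judged (in metres and radians):
At the end, for the whole second after the job is handed in: Every pair present hangs at rest astride its bar (large high, small low): fork seat within 9 mm of the bar axis in height and 16 mm sideways, within 0.35 rad of upright and 0.6 rad of square to the bar, between the posts, those on one bar over 16 mm apart (x of large0_seat in the frame of high_bar between -0.016 and 0.016 m and z of large0_seat in the frame of high_bar between -0.009 and 0.009 m and y of large0_seat in the frame of high_bar between -0.13 and 0.13 m and angle between each of large0, large1, large2, small0, small1, small2's own z axis and vertical below 0.35 rad and angle between the x axis of each of large0, large1, large2 and the y axis of high_bar, either way round below 0.6 rad and linear speed of each of large0, large1, large2, small0, small1, small2 below 0.03 m/s and x of large1_seat in the frame of high_bar between -0.016 and 0.016 m and z of large1_seat in the frame of high_bar between -0.009 and 0.009 m and y of large1_seat in the frame of high_bar between -0.13 and 0.13 m and x of large2_seat in the frame of high_bar between -0.016 and 0.016 m and z of large2_seat in the frame of high_bar between -0.009 and 0.009 m and y of large2_seat in the frame of high_bar between -0.13 and 0.13 m and x of small0_seat in the frame of low_bar between -0.016 and 0.016 m and z of small0_seat in the frame of low_bar between -0.009 and 0.009 m and y of small0_seat in the frame of low_bar between -0.13 and 0.13 m and angle between the x axis of each of small0, small1, small2 and the y axis of low_bar, either way round below 0.6 rad and x of small1_seat in the frame of low_bar between -0.016 and 0.016 m and z of small1_seat in the frame of low_bar between -0.009 and 0.009 m and y of small1_seat in the frame of low_bar between -0.13 and 0.13 m and x of small2_seat in the frame of low_bar between -0.016 and 0.016 m and z of small2_seat in the frame of low_bar between -0.009 and 0.009 m and y of small2_seat in the frame of low_bar between -0.13 and 0.13 m and distance between each of large1_seat, large2_seat and large0_seat above 0.016 m and distance between large2_seat and large1_seat above 0.016 m and distance between each of small1_seat, small2_seat and small0_seat above 0.016 m and distance between small2_seat and small1_seat above 0.016 m); the robot touches nothing.
It fails at once if the bowl is pushed more than 40 mm or tipped over (distance of bowl from where it was at the start of the episode above 0.04 m or angle between bowl's own z axis and vertical above 0.6 rad).
It fails at once if the jug is pushed more than 40 mm or tipped over (distance of jug from where it was at the start of the episode above 0.04 m or angle between jug's own z axis and vertical above 0.6 rad).
Of large0, small0, large1, small1, large2, small2 only 4 to 5 are there at a start; the rules pass over those that are not, and their reading is None.
At some moment in a run one of large0, small0, large1, small1, large2, small2 may be knocked a few centimetres aside while the robot is not near it.
It also fails if it takes over 210 s, if anything falls off the work surface, if the arm or the gripper's body presses on something with over 40 N, if the wrist force passes 120 N, or if a joint passes its speed limit or range.

### The arm

A 6-joint arm with a two-finger parallel gripper is mounted at the origin on the work surface. World frame = base frame: x ahead of the robot, y to its left, z up, the work surface at z = 0. Lengths are in mm, angles in rad, forces in N, time in s.
With the tool pointing down it reaches from about 300 to 875 mm from the base axis. Payload 4.2 kg.
Tool frame: the origin (TCP) lies at the very end of the fingers, on their centre line; the grasp point (between the pads) lies 19 mm behind it (arm.pinch_z is the z of the grasp point in the tool frame, in mm); z points along the fingers, y is the line along which they close (so a half turn about z gives the same grasp; the last joint's range is limited). The gripper opens to 85 mm and grips with 20 to 120 N. Pads are 22 mm wide; open, the fingers measure 114 mm over their backs; the gripper's body (76 mm by 85 mm) begins 54 mm behind the grasp point. The pads swing forward as they close: fully open they stand 13 mm farther back than shut.
Start: joints at [1.122, 0.32, 1.565, -0, 1.257, -0.02], TCP at [239.077, 522.957, 231.338] pointing down, gripper open.
Joint ranges: [-3.11, 3.11], [-0.84, 2.01], [0.21, 2.61], [-1.34, 4.49], [0.05, 2.63], [-2.56, 2.56]. Speed limits (rad/s): [2.57, 2.57, 3.14, 3.14, 3.14, 3.14].

### API

Orientations are given as [roll, pitch, yaw] about the fixed x, y, z axes, in that order (R = Rz(yaw) Ry(pitch) Rx(roll)).
In Python, from cell import arm gives the robot as it stands.
- The arm moves only by the tool jog_arm, never from a script. Its argument "moves" is a list of rows, each an object of numbers: "dx", "dy", "dz": the shift along the world's x, y, z in mm; "rx", "ry", "rz": the turn, a rotation vector about the world's x, y, z in degrees; "jaw": the opening, from -1 (shut) to 1 (fully open). A call has 1 to 5 rows; each row is the pose to reach, as a shift and turn from the pose commanded when the call began; what a row does not reach only later rows make up. A row lasts 1/8 s, in which the tool goes at most 62.5 mm and 10.7 degrees, less where a joint would pass 70% of its speed; a pose out of reach is approached as far as the arm can. A call with a gripper value outside its range is refused whole. The fingers move at their own pace and stop on an object; "force" is the grip in N (left out, the last holds). Time passes only in rows, so rows that repeat a pose let the fingers close. It gives the time, the measured TCP pose, the force, the opening and the grip force at its end, in the units of the state.
- arm.observe(): the state, without advancing time (a new reading comes with each control period).
- arm.capture(name): name is "scene" or "top" or "wrist"; returns a dict with "image" (480x640x3 uint8, red, green, blue), "z_map" (480x640 float32, mm along the optical axis (not along the pixel's ray), 0 where there is no reading), "fx", "fy", "cx", "cy" (pixels), "R" (3x3) and "t" (3): a world point X has camera coordinates R X + t. Camera axes: x right, y down, z forward; pixel columns grow to the right and rows downward; lengths in mm; the calibration is good to about 2 mm. The wrist camera is an equidistant fisheye: a pixel r from the principal point sees the ray r / f radians off the axis. A picture is of the moment at which its call begins.
- arm.sign_off(): hands the job in; it is judged then, once.
Trained networks look in a picture, given as the dict that the camera call returned (one of the last four; its "shot" number tells which), for a name from the list of things; names that differ only in an ending like _2 or _b are one class to them, and where a whole thing is asked for, a point or a joint stands for the part that bears it (a point fixed in the world has none). Each returns a list of dicts, best first, with "score" (0 to 1); they miss things now and then, are a little off and sometimes report something else, mostly with a low value. They report only what shows in the picture. A call takes as long as a camera call. They do not tell look-alikes from the thing itself.
- arm.silhouettes(thing, picture): "mask" (480x640 bool, what is visible of it) and "extent" ([left, top, right, bottom] in pixels, round what is visible of it).
- arm.tip_of(thing, picture): "at" ([row, column] in pixels: a listed point, or the origin of a listed thing).
The state is a dict: "t": time; "q": joint angles; "joint_vel": joint speeds; "effort": joint torques, N m; "eef_pos": TCP position; "tool_rot": TCP orientation; "contact_force": force on the tool from outside, world axes, zero at the start; "torque": the same for the moment, N m; "grip_width": finger opening in mm; "grasp_force": force on a finger pad.
Only numpy, scipy, OpenCV 4.12 (cv2) and the standard library are available. Lean on these libraries where they do the work, as an engineer would, in place of code of your own. Each camera call takes 0.05 s, during which the arm holds its last target. There are 200 camera calls.

## Working session

There is one attempt and no reset: what is moved stays moved. The work goes in short steps, Python scripts to look and compute and a tool call to move; the robot and the scene stay as the last step left them, time stands still between calls to the robot, and variables do not carry over. Pictures are saved under pics/ and viewed, at most 14 in all, crops included, and the job is handed in when it is done.

Besides the shell and the picture viewer there is one more tool, called after "Call:" as a command line: name --argument value ..., lists and objects as JSON in quotes. jog_arm: Moves the arm, as the interface text tells. Its arguments: {"type":"object","properties":{"moves":{"type":"array"},"force":{"type":"number"}},"required":["moves"]}

```bash
mkdir -p pics; ls; python3 - <<'E'
from cell import arm
import cv2
s=arm.observe(); print(s['t'],s['eef_pos'],s['tool_rot'],s['grip_width'])
for n in ("scene","top"):
    p=arm.capture(n); cv2.imwrite(f"pics/{n}0.png",p["image"][:,:,::-1]); print(n,p['fx'],p['cx'],p['cy'],p['R'].tolist(),p['t'].tolist())
E
```

```text
pics
0.0 [238.84371896 522.50464334 230.44947621] [-3.13974046e+00 -1.67805338e-05  2.71285755e+00] 85.48394788060318
scene 437.37938585901946 323.24425294998196 235.74524317266315 [[-0.6016019145204686, 0.7986313802604824, 0.01621896755479005], [0.5457267048224076, 0.4257486610356584, -0.7217481841127281], [-0.5833159521982776, -0.42535396564459194, -0.6919656811009026]] [276.37820824064255, -230.23348256937186, 1273.5960045643849]
top 611.482815901857 321.57462668503223 246.5819151939389 [[-0.012126904862546353, -0.99992148677537, 0.003155703311102303], [-0.9857693589164669, 0.011425970510032489, -0.1677146929142499], [0.16766546811992034, -0.005144655754938176, -0.9858305246426947]] [50.95520166245944, 584.534322287284, 1369.4269542481277]
```

View pics/scene0.png

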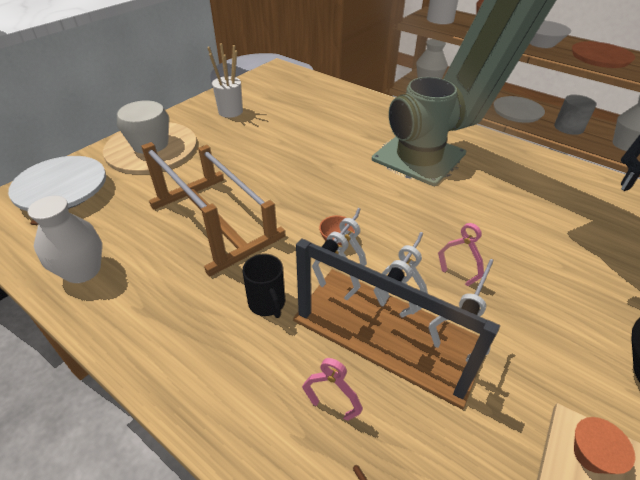

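View pics/top0.png

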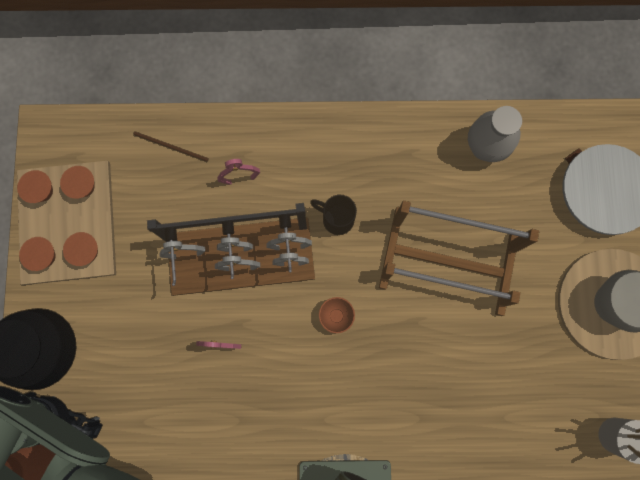

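Scene: five grey calipers hang on the display (top view: two at col 288, two at 232, one at 178). The rail is at (455,255), the bowl at (337,316) and the jug at (338,214). Two pink look-alikes stand free on the bench.

```bash
cat > h.py <<'E'
from cell import arm
import cv2, numpy as np
def cloud(p,mask=None):
    z=p['z_map']; v,u=np.nonzero((z>0) if mask is None else (mask&(z>0)))
    d=z[v,u]; c=np.c_[(u-p['cx'])/p['fx']*d,(v-p['cy'])/p['fy']*d,d]
    return (c-p['t'])@p['R'], np.c_[v,u]
def proj(p,X):
    c=np.atleast_2d(X)@p['R'].T+p['t']; return np.c_[c[:,0]/c[:,2]*p['fx']+p['cx'],c[:,1]/c[:,2]*p['fy']+p['cy']]
def at_z(p,rc,z):
    r=p['R'].T@np.array([(rc[1]-p['cx'])/p['fx'],(rc[0]-p['cy'])/p['fy'],1]); o=-p['R'].T@p['t']
    return o+r*(z-o[2])/r[2]
E
python3 - <<'E'
from h import *
np.set_printoptions(precision=1,suppress=True)
p=arm.capture("top")
X,_=cloud(p)
def line(sel,name):
    P=X[sel]; r=cv2.minAreaRect(P[:,:2].astype(np.float32)); print(name,len(P),r, 'zmed',np.median(P[:,2]))
for th in ('display','tool_rail'):
    for d in arm.silhouettes(th,p)[:2]:
        Y,_=cloud(p,d['mask']); print(th,d['score'],d['extent'],np.percentile(Y[:,2],[5,50,90,97]))
        if th=='display':
            q=Y[(Y[:,2]>195)&(Y[:,2]<212)]; print(cv2.minAreaRect(q[:,:2].astype(np.float32)),len(q))
        else:
            for lo,hi in((96,107),(150,164)):
                q=Y[(Y[:,2]>lo)&(Y[:,2]<hi)]; print(lo,cv2.minAreaRect(q[:,:2].astype(np.float32)),len(q), q[:,:2].mean(0))
for th in ('peg0_tip','peg1_tip','peg2_tip','low_bar','high_bar'):
    z={'l':98,'h':155}.get(th[0],203)
    for d in arm.tip_of(th,p)[:3]: print(th,round(d['score'],2),d['at'],at_z(p,d['at'],z))
for th in ('large0','small0','bowl','jug'):
    for d in arm.silhouettes(th,p):
        Y,_=cloud(p,d['mask']); print(th,round(d['score'],2),d['extent'],np.median(Y,0) if len(Y) else None,Y[:,2].max() if len(Y) else 0)
s=arm.capture("scene")
for th in ('large0','small0'):
    for d in arm.silhouettes(th,s):
        Y,_=cloud(s,d['mask']); print('scene',th,round(d['score'],2),d['extent'],np.median(Y,0),Y.min(0),Y.max(0))
E
```

```text
display 0.59 [143.2, 204.5, 316.0, 296.0] [  6.8  13.4 200.  204.7]
((566.2916259765625, 237.35421752929688), (141.75645446777344, 330.138671875), 6.166244983673096) 1297
tool_rail 0.88 [380.4, 198.6, 536.6, 318.6] [ 12.5  43.3 162.  168.8]
96 ((551.3745727539062, -254.25477600097656), (295.9228210449219, 151.55361938476562), 75.90563201904297) 566 [ 495.7 -252. ]
150 ((615.8707275390625, -271.595458984375), (299.0969543457031, 24.701601028442383), 76.390625) 607 [ 616.5 -270.1]
tool_rail 0.49 [148.1, 206.4, 315.8, 297.5] [  6.9  13.4 199.9 204.7]
96 ((581.1824340820312, 241.60191345214844), (96.41262817382812, 325.55499267578125), 2.313681125640869) 28 [591.6 200.2]
150 ((574.8237915039062, 238.8925018310547), (90.5875473022461, 324.94732666015625), 5.626692771911621) 36 [601.6 264.3]
peg0_tip 0.87 [270.1, 290.0] [510.8 110.2 203. ]
peg0_tip 0.23 [242.4, 285.5] [568.6 119.3 203. ]
peg1_tip 0.85 [279.5, 232.8] [492.8 227.2 203. ]
peg2_tip 0.85 [280.1, 174.9] [492.9 345.5 203. ]
peg2_tip 0.2 [283.1, 448.7] [ 480.2 -214.3  203. ]
low_bar 0.6 [285.2, 449.2] [ 486.7 -237.6   98. ]
low_ba
[... 961 characters left out ...]
587.9 126.8 100.5] [411.9  10.1  -2. ] [631.1 194.1 205. ]
scene large0 0.72 [383.9, 244.3, 428.4, 310.8] [540.1 244.4 156.7] [337.  144.6  -1.3] [573.1 278.8 201.6]
scene large0 0.72 [430.7, 292.6, 491.8, 358.4] [573.9 346.  123. ] [378.4 296.3  -1.8] [618.9 412.1 203. ]
scene large0 0.68 [438.7, 223.4, 482.7, 285.8] [366.5 286.9  86.4] [205.7 224.6  -2.7] [513.1 352.4 193.2]
scene large0 0.31 [294.8, 210.0, 497.9, 410.4] [609.2 255.9  13.9] [292.8 -53.1  -2.3] [663.3 417.1 208.5]
scene small0 0.69 [372.6, 260.9, 415.6, 314.7] [580.3 244.8 124. ] [401.6 153.1  -0.4] [584.3 280.  201.6]
scene small0 0.68 [339.2, 216.5, 369.6, 265.6] [545.3 128.9 164.6] [369.5   8.7  -2.6] [622.8 196.7 204.3]
```

```bash
python3 - <<'E'
from h import *
np.set_printoptions(precision=1,suppress=True)
p=arm.capture("top"); X,_=cloud(p)
m=(X[:,2]>196)&(X[:,2]<209)&(X[:,0]>590)&(X[:,0]<670)&(X[:,1]>60)&(X[:,1]<420); Y=X[m]
print('bar',cv2.minAreaRect(Y[:,:2].astype(np.float32)),len(Y),Y.min(0),Y.max(0))
l=cv2.fitLine(Y[:,:2].astype(np.float32),cv2.DIST_HUBER,0,.01,.01).ravel();print(l,np.degrees(np.arctan2(-l[0],l[1])))
m=(X[:,2]>150)&(X[:,2]<164)&(X[:,1]<-170)&(X[:,1]>-370)&(X[:,0]>560)&(X[:,0]<670);Y=X[m]
l=cv2.fitLine(Y[:,:2].astype(np.float32),cv2.DIST_HUBER,0,.01,.01).ravel();print('high',l,np.degrees(np.arctan2(-l[0],l[1])))
m=(X[:,2]>92)&(X[:,2]<107)&(X[:,1]<-140)&(X[:,1]>-340)&(X[:,0]>440)&(X[:,0]<535);Y=X[m]
l=cv2.fitLine(Y[:,:2].astype(np.float32),cv2.DIST_HUBER,0,.01,.01).ravel();print('low',l,np.degrees(np.arctan2(-l[0],l[1])))
# rail posts
m=(X[:,2]>164)&(X[:,2]<174)&(X[:,1]<-80)&(X[:,1]>-450)&(X[:,0]>540)&(X[:,0]<700);Y=X[m]
for s in (Y[:,1]>-270,Y[:,1]<-270): print('post',Y[s].mean(0),s.sum())
for th in ('large0','small0'):
    for d in arm.silhouettes(th,p):
        Y,uv=cloud(p,d['mask']); 
        r=Y[(Y[:,2]>186)&(Y[:,2]<206)]
        if len(r)<5: continue
        L=Y[(Y[:,2]<180)&(Y[:,2]>60)]
        l=cv2.fitLine(Y[Y[:,2]>60][:,:2].astype(np.float32),cv2.DIST_HUBER,0,.01,.01).ravel()
        print(th,d['score'],'ring',np.median(r,0),len(r),'bbox',r.min(0),r.max(0),'yaw',np.degrees(np.arctan(-l[0]/l[1])),'legs',L.min(0),L.max(0))
im=cv2.resize(p['image'][195:335,140:360,::-1],None,fx=3.6,fy=3.6,interpolation=cv2.INTER_CUBIC); cv2.imwrite('pics/topcrop.png',im)
E
```

```text
bar ((607.6800537109375, 241.7591094970703), (57.47085189819336, 329.9303894042969), 5.904723644256592) 1091 [590.2  78.6 196. ] [652.  406.9 208.9]
[  0.1  -1.  618.8 242.5] -174.47018
high [   0.2    1.   616.2 -272.5] -13.658935
low [   0.2    1.   490.6 -240.5] -13.7491
post [ 644.3 -156.9  167.6] 141
post [ 589.  -388.   168.6] 129
large0 0.8 ring [569.3 357.3 195.7] 93 bbox [561.7 340.8 186.2] [576.7 376.3 204.3] yaw 8.319277 legs [558.9 308.1  60.3] [581.1 404.2 179.3]
large0 0.71 ring [537.5 231.7 195.7] 83 bbox [532.3 216.4 186.9] [543.4 250.1 202.9] yaw 1.8995413 legs [530.9 184.1  60.6] [543.2 277.6 179.6]
small0 0.74 ring [542.6 114.4 196. ] 89 bbox [537.3  98.2 186.3] [548.8 131.6 205.8] yaw 2.5539553 legs [535.5  74.7  78.7] [548.8 151.5 179. ]
small0 0.54 ring [576.1 236.6 196.4] 94 bbox [570.5 219.5 186.6] [582.5 255.3 202.5] yaw 2.515351 legs [569.2 198.1  79.8] [583.4 274.7 176.1]
small0 0.37 ring [610.3 240.9 199.9] 1465 bbox [482.8  80.6 186. ] [649.7 406.  206. ] yaw 5.8989654 legs [535.1  79.5  60.1] [636.3 404.2 179.9]
```

View pics/topcrop.png

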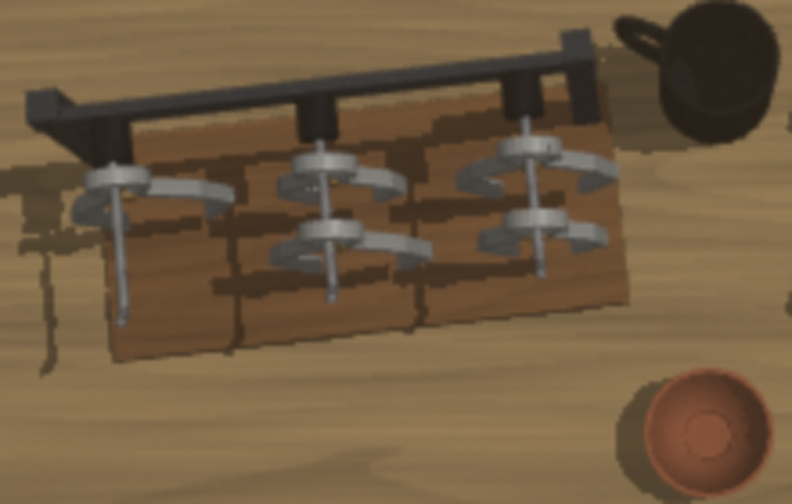

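Every peg and ring shows clearly. Peg lines run at about 5.7° yaw and the rail sits at -13.7°. I'll start with the small outer pair on peg0, near (542,113.5).

Call:
jog_arm --moves '[{"dx":40,"dy":-54,"dz":20,"rz":-10,"jaw":0.4},{"dx":80,"dy":-108,"dz":30,"rz":-20,"jaw":0.4},{"dx":120,"dy":-162,"dz":30,"rz":-30,"jaw":0.4},{"dx":160,"dy":-216,"dz":30,"rz":-40,"jaw":0.4},{"dx":200,"dy":-270,"dz":30,"rz":-50,"jaw":0.4}]' --force 40

```text
invalid input at $.moves[0]: expected keys dx, dy, dz, rx, ry, rz, jaw
```

Call:
jog_arm --moves '[{"dx":20,"dy":-28,"rz":-10,"jaw":0.4},{"dx":40,"dy":-56,"rz":-20,"jaw":0.4},{"dx":60,"dy":-84,"rz":-30,"jaw":0.4},{"dx":80,"dy":-112,"rz":-40,"jaw":0.4},{"dx":103,"dy":-139,"rz":-50,"jaw":0.4}]'

```text
invalid input at $.moves[0]: expected keys dx, dy, dz, rx, ry, rz, jaw
```

Call:
jog_arm --moves '[{"rz":-10,"jaw":0.4},{"rz":-20,"jaw":0.4},{"rz":-30,"jaw":0.4},{"rz":-40,"jaw":0.4},{"rz":-50,"jaw":0.4}]'

```text
invalid input at $.moves[0]: expected keys dx, dy, dz, rx, ry, rz, jaw
```

All seven keys are required in each row.

Call:
jog_arm --moves '[{"dx":40,"dy":-54,"dz":20,"rx":0,"ry":0,"rz":-10,"jaw":0.4},{"dx":80,"dy":-108,"dz":30,"rx":0,"ry":0,"rz":-20,"jaw":0.4},{"dx":120,"dy":-162,"dz":30,"rx":0,"ry":0,"rz":-30,"jaw":0.4},{"dx":160,"dy":-216,"dz":30,"rx":0,"ry":0,"rz":-40,"jaw":0.4},{"dx":200,"dy":-270,"dz":30,"rx":0,"ry":0,"rz":-50,"jaw":0.4}]' --force 40

```text
t: 1.62
eef_pos: [424.0, 273.0, 261.6]
tool_rot: [3.141, -0.0, 1.835]
contact_force: [1.6, 0.0, 0.6]
grip_width: 59.8
grasp_force: 0.0
```

Call:
jog_arm --moves '[{"dx":40,"dy":-56,"dz":0,"rx":0,"ry":0,"rz":-20,"jaw":0.4},{"dx":80,"dy":-112,"dz":0,"rx":0,"ry":0,"rz":-40,"jaw":0.4},{"dx":103,"dy":-139,"dz":0,"rx":0,"ry":0,"rz":-50,"jaw":0.4},{"dx":103,"dy":-139,"dz":0,"rx":0,"ry":0,"rz":-50,"jaw":0.4},{"dx":103,"dy":-139,"dz":0,"rx":0,"ry":0,"rz":-50,"jaw":0.4}]'

```text
t: 2.25
eef_pos: [526.4, 134.7, 261.1]
tool_rot: [-3.141, 0.0, 0.961]
contact_force: [-0.5, -0.4, -1.0]
grip_width: 59.6
grasp_force: 0.0
```

Call:
jog_arm --moves '[{"dx":0,"dy":0,"dz":0,"rx":0,"ry":0,"rz":-10,"jaw":0.4},{"dx":0,"dy":0,"dz":0,"rx":0,"ry":0,"rz":-20,"jaw":0.4},{"dx":0,"dy":0,"dz":0,"rx":0,"ry":0,"rz":-30,"jaw":0.4},{"dx":0,"dy":0,"dz":0,"rx":0,"ry":0,"rz":-40,"jaw":0.4},{"dx":0,"dy":0,"dz":0,"rx":0,"ry":0,"rz":-50,"jaw":0.4}]'

```text
t: 2.88
eef_pos: [526.0, 135.6, 261.3]
tool_rot: [3.142, -0.0, 0.089]
contact_force: [-0.1, -0.6, 0.6]
grip_width: 59.9
grasp_force: 0.0
```

```bash
cat >> h.py <<'E'
def wcloud(p,mask=None):
    z=p['z_map']; v,u=np.nonzero((z>0) if mask is None else (mask&(z>0)))
    a=(u-p['cx'])/p['fx']; b=(v-p['cy'])/p['fy']; th=np.hypot(a,b); s=np.tan(th)/np.maximum(th,1e-9); d=z[v,u]
    ok=th<1.4
    return ((np.c_[a*s*d,b*s*d,d]-p['t'])@p['R'])[ok]
E
python3 - <<'E'
from h import *
np.set_printoptions(precision=1,suppress=True)
p=arm.capture("wrist"); cv2.imwrite('pics/w1.png',p['image'][:,:,::-1])
for th in ('large0','small0'):
    for d in arm.silhouettes(th,p):
        Y=wcloud(p,d['mask']); r=Y[(Y[:,2]>180)&(Y[:,2]<206)]
        print(th,round(d['score'],2),d['extent'],len(Y),np.median(r,0) if len(r) else '',r.min(0) if len(r) else '',r.max(0) if len(r) else '')
E
```

```text
large0 0.94 [276.5, 141.1, 395.8, 172.2] 2296 [587.2 121.3 195.7] [580.6 100.9 180.5] [592.9 138.7 200.4]
large0 0.86 [138.0, 308.8, 171.0, 346.2] 409   
large0 0.7 [2.4, 145.2, 131.2, 181.2] 1720 [572.2 348.5 194.4] [564.9 339.6 180. ] [578.2 370.5 199.9]
large0 0.58 [134.1, 186.1, 257.7, 240.3] 3237 [540.6 229.6 194.7] [531.6 215.1 180.1] [562.1 253.5 199.9]
small0 0.9 [289.2, 192.8, 384.6, 245.6] 3034 [545.3 117.2 195.2] [538.4  97.  180. ] [550.5 134.9 199.5]
small0 0.81 [124.9, 143.5, 238.7, 168.6] 2073 [578.9 232.4 195.3] [572.8 219.8 180. ] [585.6 258.7 199.5]
small0 0.33 [493.1, 94.7, 640.0, 304.6] 10602
```

View pics/w1.png

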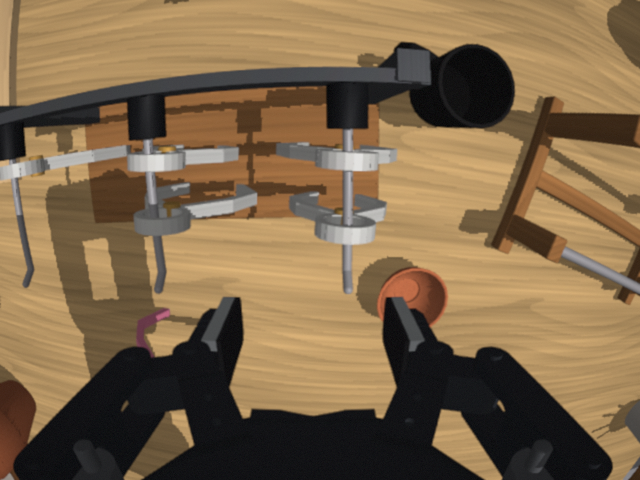

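The wrist view shows peg0's outer pair at pixel (345,230), with its ring near (543.5,115). I'll go over it, down, and grip.

Call:
jog_arm --moves '[{"dx":17.5,"dy":-20.5,"dz":0,"rx":0,"ry":0,"rz":0.5,"jaw":0.4},{"dx":17.5,"dy":-20.5,"dz":-40,"rx":0,"ry":0,"rz":0.5,"jaw":0.4},{"dx":17.5,"dy":-20.5,"dz":-75,"rx":0,"ry":0,"rz":0.5,"jaw":0.4},{"dx":17.5,"dy":-20.5,"dz":-102,"rx":0,"ry":0,"rz":0.5,"jaw":0.4},{"dx":17.5,"dy":-20.5,"dz":-102,"rx":0,"ry":0,"rz":0.5,"jaw":0.4}]'

```text
t: 3.65
eef_pos: [542.2, 114.8, 157.4]
tool_rot: [3.141, 0.005, 0.106]
contact_force: [0.4, -0.6, 0.1]
grip_width: 59.8
grasp_force: 0.0
```

Call:
jog_arm --moves '[{"dx":0,"dy":0,"dz":0,"rx":0,"ry":0,"rz":0,"jaw":-0.4},{"dx":0,"dy":0,"dz":0,"rx":0,"ry":0,"rz":0,"jaw":-0.4},{"dx":0,"dy":0,"dz":0,"rx":0,"ry":0,"rz":0,"jaw":-0.4},{"dx":0,"dy":0,"dz":0,"rx":0,"ry":0,"rz":0,"jaw":-0.4},{"dx":0,"dy":0,"dz":0,"rx":0,"ry":0,"rz":0,"jaw":-0.4}]'

```text
t: 4.28
eef_pos: [544.7, 115.4, 160.8]
tool_rot: [-3.141, -0.004, 0.104]
contact_force: [0.7, 0.9, 6.4]
grip_width: 37.0
grasp_force: 40.4
```

Call:
jog_arm --moves '[{"dx":0,"dy":0,"dz":15,"rx":0,"ry":0,"rz":0,"jaw":-0.4},{"dx":0,"dy":0,"dz":15,"rx":0,"ry":0,"rz":0,"jaw":-0.4},{"dx":-20,"dy":-2,"dz":15,"rx":0,"ry":0,"rz":0,"jaw":-0.4},{"dx":-40,"dy":-4,"dz":15,"rx":0,"ry":0,"rz":0,"jaw":-0.4},{"dx":-65,"dy":-6.5,"dz":15,"rx":0,"ry":0,"rz":0,"jaw":-0.4}]'

```text
t: 4.9
eef_pos: [477.7, 108.4, 173.9]
tool_rot: [3.141, 0.001, 0.104]
contact_force: [-0.1, -0.6, -1.5]
grip_width: 37.5
grasp_force: 40.2
```

Call:
jog_arm --moves '[{"dx":-5,"dy":0,"dz":50,"rx":0,"ry":0,"rz":0,"jaw":-0.4},{"dx":0,"dy":-45,"dz":66,"rx":0,"ry":0,"rz":10,"jaw":-0.4},{"dx":6,"dy":-95,"dz":66,"rx":0,"ry":0,"rz":20,"jaw":-0.4},{"dx":12,"dy":-145,"dz":66,"rx":0,"ry":0,"rz":30,"jaw":-0.4},{"dx":18,"dy":-195,"dz":66,"rx":0,"ry":0,"rz":40,"jaw":-0.4}]'

```text
t: 5.52
eef_pos: [496.2, -87.4, 240.2]
tool_rot: [-3.141, 0.0, 0.806]
contact_force: [0.9, -0.3, -0.5]
grip_width: 37.1
grasp_force: 40.4
```

Call:
jog_arm --moves '[{"dx":1,"dy":-40,"dz":0,"rx":0,"ry":0,"rz":10,"jaw":-0.4},{"dx":2,"dy":-80,"dz":0,"rx":0,"ry":0,"rz":20,"jaw":-0.4},{"dx":4,"dy":-116,"dz":0,"rx":0,"ry":0,"rz":30,"jaw":-0.4},{"dx":4,"dy":-116,"dz":0,"rx":0,"ry":0,"rz":30,"jaw":-0.4},{"dx":4,"dy":-116,"dz":0,"rx":0,"ry":0,"rz":30,"jaw":-0.4}]'

```text
t: 6.15
eef_pos: [500.1, -201.4, 239.9]
tool_rot: [-3.14, -0.001, 1.322]
contact_force: [-0.2, -0.1, -0.8]
grip_width: 37.0
grasp_force: 40.5
```

Take a look from here to check the bar and the held pair's attitude.

```bash
python3 - <<'E'
from h import *
np.set_printoptions(precision=1,suppress=True)
p=arm.capture("wrist"); cv2.imwrite('pics/w2.png',p['image'][:,:,::-1])
X=wcloud(p)
c=np.array([553.5,-257.1]); a=np.radians(-13.7)
l=(X[:,:2]-c)@np.array([[np.cos(a),-np.sin(a)],[np.sin(a),np.cos(a)]])
for nm,x0,z in(('low',-65,104),('high',65,161)):
    m=(abs(l[:,0]-x0)<20)&(abs(l[:,1])<120)&(abs(X[:,2]-z)<10)
    f=cv2.fitLine(X[m][:,:2].astype(np.float32),cv2.DIST_HUBER,0,.01,.01).ravel()
    print(nm,m.sum(),np.median(l[m],0),X[m][:,2].max(),np.degrees(np.arctan2(-f[0],f[1])))
s=arm.capture("scene"); cv2.imwrite('pics/s2.png',s['image'][100:340,100:420][:,:,::-1].repeat(2,0).repeat(2,1))
E
```

```text
low 2834 [-62.8  52.2] 105.49671970456534 -13.385624
high 3670 [64.5 45.7] 162.15483074335526 -13.300364
```

View pics/w2.png

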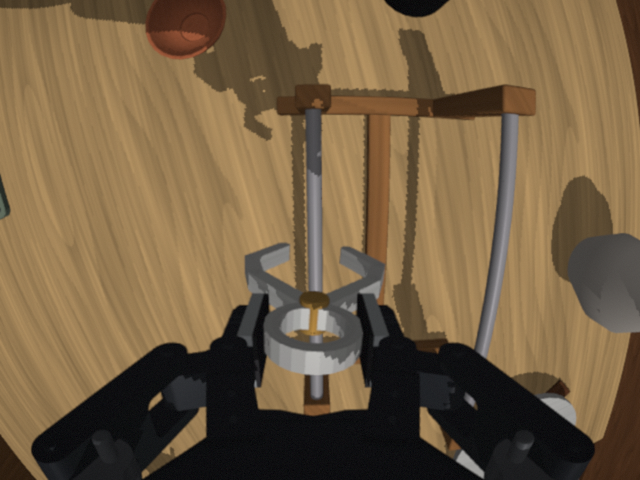

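View pics/s2.png

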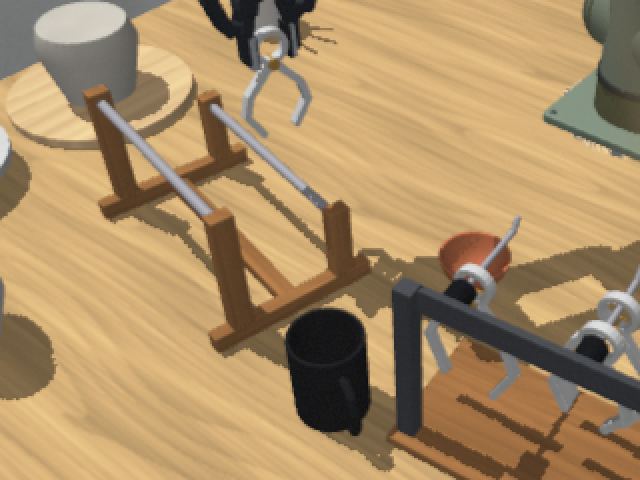

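The held small pair is square over the low bar, whose line is within about 2 mm of the estimate. Lowering it now.

Call:
jog_arm --moves '[{"dx":1,"dy":-1,"dz":-35,"rx":0,"ry":0,"rz":0.5,"jaw":-0.4},{"dx":1,"dy":-1,"dz":-70,"rx":0,"ry":0,"rz":0.5,"jaw":-0.4},{"dx":1,"dy":-1,"dz":-100,"rx":0,"ry":0,"rz":0.5,"jaw":-0.4},{"dx":1,"dy":-1,"dz":-118,"rx":0,"ry":0,"rz":0.5,"jaw":-0.4},{"dx":1,"dy":-1,"dz":-127,"rx":0,"ry":0,"rz":0.5,"jaw":-0.4}]'

```text
t: 6.88
eef_pos: [501.2, -201.8, 112.5]
tool_rot: [-3.14, -0.0, 1.333]
contact_force: [0.7, 0.2, -0.6]
grip_width: 37.0
grasp_force: 40.4
```

Call:
jog_arm --moves '[{"dx":0,"dy":0,"dz":-2,"rx":0,"ry":0,"rz":0,"jaw":-0.4},{"dx":0,"dy":0,"dz":-2,"rx":0,"ry":0,"rz":0,"jaw":-0.4}]'

```text
t: 7.12
eef_pos: [501.5, -202.7, 111.9]
tool_rot: [3.141, -0.0, 1.333]
contact_force: [-2.5, 0.6, 1.0]
grip_width: 36.7
grasp_force: 40.5
```

Call:
jog_arm --moves '[{"dx":0,"dy":0,"dz":-1,"rx":0,"ry":0,"rz":0,"jaw":0.0},{"dx":0,"dy":0,"dz":-1,"rx":0,"ry":0,"rz":0,"jaw":0.4},{"dx":0,"dy":0,"dz":-1,"rx":0,"ry":0,"rz":0,"jaw":0.4},{"dx":0,"dy":0,"dz":40,"rx":0,"ry":0,"rz":0,"jaw":0.4},{"dx":0,"dy":0,"dz":100,"rx":0,"ry":0,"rz":0,"jaw":0.4}]'

```text
t: 7.75
eef_pos: [500.6, -202.6, 210.9]
tool_rot: [-3.137, -0.001, 1.332]
contact_force: [1.1, -1.2, 0.4]
grip_width: 59.9
grasp_force: 0.0
```

```bash
cat > chk.py <<'E'
from h import *
import sys
np.set_printoptions(precision=1,suppress=True)
c=np.array([553.5,-257.1]); a=np.radians(-13.6); Q=np.array([[np.cos(a),-np.sin(a)],[np.sin(a),np.cos(a)]])
p=arm.capture("top")
for th in ('large0','small0'):
    for d in arm.silhouettes(th,p):
        Y,_=cloud(p,d['mask'])
        if len(Y)<20 or d['score']<.3: continue
        Y=Y[Y[:,2]>Y[:,2].max()-20]; m=np.median(Y,0); print(th,round(d['score'],2),'top',m,Y[:,2].max(),'rail',(Y[:,:2].mean(0)-c)@Q)
if len(sys.argv)>1:
    s=arm.capture("scene"); cv2.imwrite(f'pics/{sys.argv[1]}.png',cv2.resize(s['image'][100:430,120:500][:,:,::-1],None,fx=1.8,fy=1.8))
E
python3 chk.py s3
```

```text
large0 0.88 top [584.7 118.5 195.3] 203.20360996769176 rail [-58.1 372.5]
large0 0.83 top [568.9 356.4 194.6] 202.90848804006112 rail [-129.   600.2]
large0 0.69 top [363.6 277.7 148.5] 156.39277778552002 rail [-310.3  475.8]
large0 0.66 top [537.  230.6 195.2] 202.95369649466053 rail [-130.5  470.9]
large0 0.63 top [760.8 239.3 147.2] 158.60566614450056 rail [ 84.6 531.1]
large0 0.45 top [612.9 239.9 202. ] 213.4099371370058 rail [-66.4 498.3]
small0 0.7 top [576.3 237.3 195.1] 206.85711930404935 rail [-94.5 485.6]
small0 0.66 top [ 511.6 -267.9  553.8] 561.6004993913136 rail [-39.  -19.9]
small0 0.58 top [584.3 118.4 195. ] 203.20360996769176 rail [-58.5 371.8]
```

View pics/s3.png

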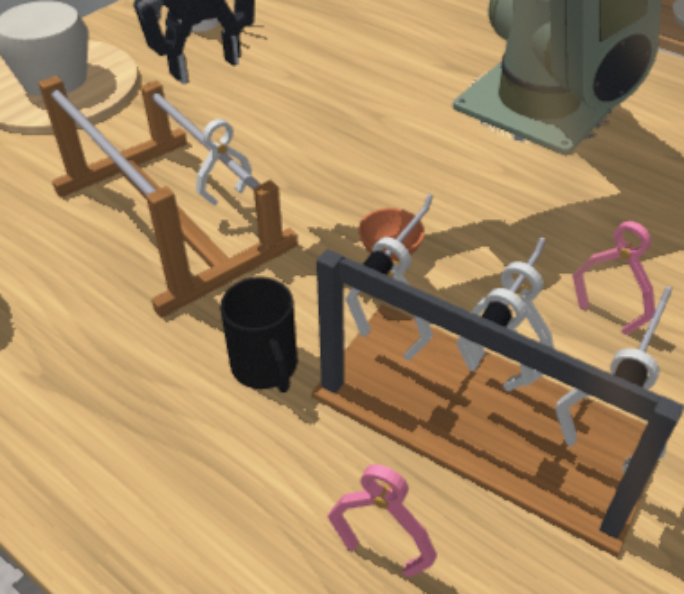

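The small pair hangs properly astride the low bar at (218,150). Next is the inner large pair on peg0.

Call:
jog_arm --moves '[{"dx":17,"dy":46,"dz":40,"rx":0,"ry":0,"rz":-10,"jaw":0.4},{"dx":34,"dy":92,"dz":50,"rx":0,"ry":0,"rz":-20,"jaw":0.4},{"dx":51,"dy":138,"dz":50,"rx":0,"ry":0,"rz":-30,"jaw":0.4},{"dx":68,"dy":184,"dz":50,"rx":0,"ry":0,"rz":-40,"jaw":0.4},{"dx":80,"dy":230,"dz":50,"rx":0,"ry":0,"rz":-50,"jaw":0.4}]'

```text
t: 8.57
eef_pos: [581.2, 28.6, 259.1]
tool_rot: [-3.14, 0.003, 0.454]
contact_force: [0.3, -0.4, 0.3]
grip_width: 59.8
grasp_force: 0.0
```

Call:
jog_arm --moves '[{"dx":5,"dy":46,"dz":0,"rx":0,"ry":0,"rz":-10,"jaw":0.4},{"dx":5,"dy":92,"dz":0,"rx":0,"ry":0,"rz":-20.3,"jaw":0.4},{"dx":5,"dy":92,"dz":0,"rx":0,"ry":0,"rz":-20.3,"jaw":0.4},{"dx":5,"dy":92,"dz":0,"rx":0,"ry":0,"rz":-20.3,"jaw":0.4}]'

```text
t: 9.07
eef_pos: [585.9, 118.6, 259.8]
tool_rot: [3.141, 0.003, 0.107]
contact_force: [-0.2, -0.7, -0.7]
grip_width: 59.8
grasp_force: 0.0
```

Call:
jog_arm --moves '[{"dx":0,"dy":1,"dz":-40,"rx":0,"ry":0,"rz":0,"jaw":0.4},{"dx":0,"dy":1,"dz":-75,"rx":0,"ry":0,"rz":0,"jaw":0.4},{"dx":0,"dy":1,"dz":-101,"rx":0,"ry":0,"rz":0,"jaw":0.4},{"dx":0,"dy":1,"dz":-101,"rx":0,"ry":0,"rz":0,"jaw":0.4},{"dx":0,"dy":1,"dz":-101,"rx":0,"ry":0,"rz":0,"jaw":0}]'

```text
t: 9.7
eef_pos: [587.2, 119.3, 161.3]
tool_rot: [3.141, -0.002, 0.105]
contact_force: [1.3, 0.0, 0.5]
grip_width: 43.3
grasp_force: 0.0
```

Call:
jog_arm --moves '[{"dx":0,"dy":0,"dz":0,"rx":0,"ry":0,"rz":0,"jaw":-0.4},{"dx":0,"dy":0,"dz":0,"rx":0,"ry":0,"rz":0,"jaw":-0.4},{"dx":0,"dy":0,"dz":0,"rx":0,"ry":0,"rz":0,"jaw":-0.4},{"dx":0,"dy":0,"dz":0,"rx":0,"ry":0,"rz":0,"jaw":-0.4}]'

```text
t: 10.2
eef_pos: [587.6, 119.8, 161.8]
tool_rot: [3.141, -0.003, 0.106]
contact_force: [0.8, -1.9, 5.9]
grip_width: 37.4
grasp_force: 40.5
```

Call:
jog_arm --moves '[{"dx":0,"dy":0,"dz":15,"rx":0,"ry":0,"rz":0,"jaw":-0.4},{"dx":0,"dy":0,"dz":15,"rx":0,"ry":0,"rz":0,"jaw":-0.4},{"dx":-35,"dy":-3.5,"dz":15,"rx":0,"ry":0,"rz":0,"jaw":-0.4},{"dx":-70,"dy":-7,"dz":15,"rx":0,"ry":0,"rz":0,"jaw":-0.4},{"dx":-110,"dy":-11,"dz":15,"rx":0,"ry":0,"rz":0,"jaw":-0.4}]'

```text
t: 10.82
eef_pos: [475.2, 109.1, 174.9]
tool_rot: [-3.141, 0.001, 0.106]
contact_force: [-0.0, 0.3, -1.1]
grip_width: 36.8
grasp_force: 40.4
```

Call:
jog_arm --moves '[{"dx":-5,"dy":0,"dz":55,"rx":0,"ry":0,"rz":0,"jaw":-0.4},{"dx":0,"dy":-35,"dz":100,"rx":0,"ry":0,"rz":10,"jaw":-0.4},{"dx":25,"dy":-80,"dz":120,"rx":0,"ry":0,"rz":20,"jaw":-0.4},{"dx":50,"dy":-125,"dz":120,"rx":0,"ry":0,"rz":30,"jaw":-0.4},{"dx":75,"dy":-170,"dz":120,"rx":0,"ry":0,"rz":40,"jaw":-0.4}]'

```text
t: 11.45
eef_pos: [551.9, -62.1, 295.5]
tool_rot: [-3.141, -0.001, 0.81]
contact_force: [0.6, 0.4, -0.8]
grip_width: 36.8
grasp_force: 40.6
```

Call:
jog_arm --moves '[{"dx":25,"dy":-46,"dz":0,"rx":0,"ry":0,"rz":10,"jaw":-0.4},{"dx":50,"dy":-92,"dz":0,"rx":0,"ry":0,"rz":20,"jaw":-0.4},{"dx":81,"dy":-148,"dz":0,"rx":0,"ry":0,"rz":30.2,"jaw":-0.4},{"dx":81,"dy":-148,"dz":0,"rx":0,"ry":0,"rz":30.2,"jaw":-0.4},{"dx":81,"dy":-148,"dz":0,"rx":0,"ry":0,"rz":30.2,"jaw":-0.4}]'

```text
t: 12.08
eef_pos: [632.1, -208.6, 294.3]
tool_rot: [-3.139, -0.001, 1.329]
contact_force: [0.3, -0.6, -0.7]
grip_width: 37.0
grasp_force: 40.9
```

Call:
jog_arm --moves '[{"dx":0,"dy":-1,"dz":-35,"rx":0,"ry":0,"rz":0,"jaw":-0.4},{"dx":0,"dy":-1,"dz":-70,"rx":0,"ry":0,"rz":0,"jaw":-0.4},{"dx":0,"dy":-1,"dz":-100,"rx":0,"ry":0,"rz":0,"jaw":-0.4},{"dx":0,"dy":-1,"dz":-118,"rx":0,"ry":0,"rz":0,"jaw":-0.4},{"dx":0,"dy":-1,"dz":-126,"rx":0,"ry":0,"rz":0,"jaw":-0.4}]'

```text
t: 12.7
eef_pos: [632.6, -208.4, 169.6]
tool_rot: [3.14, -0.0, 1.332]
contact_force: [2.3, 0.2, 4.2]
grip_width: 36.9
grasp_force: 41.4
```

Call:
jog_arm --moves '[{"dx":0,"dy":0,"dz":-1,"rx":0,"ry":0,"rz":0,"jaw":-0.4},{"dx":0,"dy":0,"dz":-1,"rx":0,"ry":0,"rz":0,"jaw":-0.4}]'

```text
t: 12.95
eef_pos: [632.8, -209.5, 169.3]
tool_rot: [3.14, -0.0, 1.331]
contact_force: [1.4, -0.4, -0.1]
grip_width: 36.8
grasp_force: 41.0
```

Call:
jog_arm --moves '[{"dx":0,"dy":0,"dz":-1,"rx":0,"ry":0,"rz":0,"jaw":0.0},{"dx":0,"dy":0,"dz":-1,"rx":0,"ry":0,"rz":0,"jaw":0.4},{"dx":0,"dy":0,"dz":-1,"rx":0,"ry":0,"rz":0,"jaw":0.4},{"dx":0,"dy":0,"dz":40,"rx":0,"ry":0,"rz":0,"jaw":0.4},{"dx":0,"dy":0,"dz":95,"rx":0,"ry":0,"rz":0,"jaw":0.4}]'

```text
t: 13.58
eef_pos: [631.7, -209.8, 262.7]
tool_rot: [-3.137, -0.0, 1.331]
contact_force: [0.3, -0.1, -0.3]
grip_width: 59.8
grasp_force: 0.0
```

Call:
jog_arm --moves '[{"dx":-15,"dy":55,"dz":0,"rx":0,"ry":0,"rz":-10,"jaw":0.4},{"dx":-30,"dy":110,"dz":0,"rx":0,"ry":0,"rz":-20,"jaw":0.4},{"dx":-45,"dy":165,"dz":0,"rx":0,"ry":0,"rz":-30,"jaw":0.4},{"dx":-60,"dy":220,"dz":0,"rx":0,"ry":0,"rz":-40,"jaw":0.4},{"dx":-75,"dy":270,"dz":0,"rx":0,"ry":0,"rz":-50,"jaw":0.4}]'

```text
t: 14.2
eef_pos: [556.8, 61.8, 263.5]
tool_rot: [3.142, -0.0, 0.452]
contact_force: [-0.3, 0.4, 0.6]
grip_width: 59.8
grasp_force: 0.0
```

Call:
jog_arm --moves '[{"dx":-10,"dy":55,"dz":0,"rx":0,"ry":0,"rz":-10,"jaw":0.4},{"dx":-20,"dy":110,"dz":0,"rx":0,"ry":0,"rz":-20.3,"jaw":0.4},{"dx":-20,"dy":150,"dz":0,"rx":0,"ry":0,"rz":-20.3,"jaw":0.4},{"dx":-20,"dy":172,"dz":0,"rx":0,"ry":0,"rz":-20.3,"jaw":0.4},{"dx":-20,"dy":172,"dz":0,"rx":0,"ry":0,"rz":-20.3,"jaw":0.4}]'

```text
t: 14.82
eef_pos: [537.5, 232.7, 263.1]
tool_rot: [3.141, 0.0, 0.106]
contact_force: [-0.5, -0.5, -0.5]
grip_width: 59.3
grasp_force: 0.0
```

```bash
python3 chk.py s4; python3 -c "
from cell import arm;s=arm.observe();print(s['eef_pos'],s['tool_rot'])"
```

```text
large0 0.89 top [759.8 238.5 147.3] 154.6756077842693 rail [ 84.2 530.4]
large0 0.84 top [ 628.4 -211.3  203.2] 210.44792091478905 rail [63.1 61.9]
large0 0.5 top [501.5 218.5 399.1] 399.56166729692 rail [-162.   449.8]
small0 0.79 top [ 498.  -204.3  145.9] 154.4343455705126 rail [-65.8  38.3]
[537.73435232 230.67665806 263.3351954 ] [3.14090131e+00 1.36221657e-04 1.02230132e-01]
```

View pics/s4.png

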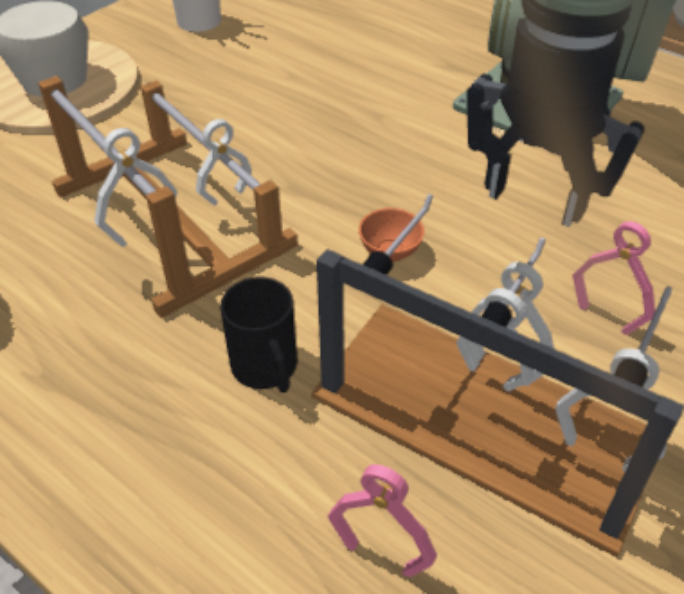

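Both placed pairs hang right, the large at (122,150) and the small at (218,150). Now the outer large pair on peg1.

Call:
jog_arm --moves '[{"dx":1.5,"dy":1,"dz":-40,"rx":0,"ry":0,"rz":0,"jaw":0.4},{"dx":1.5,"dy":1,"dz":-75,"rx":0,"ry":0,"rz":0,"jaw":0.4},{"dx":1.5,"dy":1,"dz":-104,"rx":0,"ry":0,"rz":0,"jaw":0.4},{"dx":1.5,"dy":1,"dz":-104,"rx":0,"ry":0,"rz":0,"jaw":0.4},{"dx":1.5,"dy":1,"dz":-104,"rx":0,"ry":0,"rz":0,"jaw":0}]'

```text
t: 15.65
eef_pos: [540.0, 232.8, 160.7]
tool_rot: [-3.141, -0.002, 0.103]
contact_force: [-0.0, 1.7, -0.3]
grip_width: 43.5
grasp_force: 0.2
```

Call:
jog_arm --moves '[{"dx":0,"dy":0,"dz":0,"rx":0,"ry":0,"rz":0,"jaw":-0.4},{"dx":0,"dy":0,"dz":0,"rx":0,"ry":0,"rz":0,"jaw":-0.4},{"dx":0,"dy":0,"dz":0,"rx":0,"ry":0,"rz":0,"jaw":-0.4},{"dx":0,"dy":0,"dz":0,"rx":0,"ry":0,"rz":0,"jaw":-0.4}]'

```text
t: 16.15
eef_pos: [540.2, 233.2, 161.1]
tool_rot: [-3.141, -0.004, 0.104]
contact_force: [1.2, -1.1, 5.1]
grip_width: 37.0
grasp_force: 40.4
```

Call:
jog_arm --moves '[{"dx":0,"dy":0,"dz":15,"rx":0,"ry":0,"rz":0,"jaw":-0.4},{"dx":0,"dy":0,"dz":15,"rx":0,"ry":0,"rz":0,"jaw":-0.4},{"dx":-23,"dy":-2.3,"dz":15,"rx":0,"ry":0,"rz":0,"jaw":-0.4},{"dx":-46,"dy":-4.6,"dz":15,"rx":0,"ry":0,"rz":0,"jaw":-0.4},{"dx":-69,"dy":-6.9,"dz":15,"rx":0,"ry":0,"rz":0,"jaw":-0.4}]'

```text
t: 16.77
eef_pos: [468.9, 226.0, 173.9]
tool_rot: [3.141, 0.001, 0.104]
contact_force: [-0.7, -0.2, -0.2]
grip_width: 37.1
grasp_force: 40.3
```

Call:
jog_arm --moves '[{"dx":-2,"dy":0,"dz":50,"rx":0,"ry":0,"rz":0,"jaw":-0.4},{"dx":0,"dy":-20,"dz":100,"rx":0,"ry":0,"rz":10,"jaw":-0.4},{"dx":0,"dy":-75,"dz":120,"rx":0,"ry":0,"rz":20,"jaw":-0.4},{"dx":20,"dy":-130,"dz":120,"rx":0,"ry":0,"rz":30,"jaw":-0.4},{"dx":40,"dy":-185,"dz":120,"rx":0,"ry":0,"rz":40,"jaw":-0.4}]'

```text
t: 17.4
eef_pos: [508.1, 46.1, 294.7]
tool_rot: [3.141, -0.001, 0.789]
contact_force: [1.6, 0.0, -0.7]
grip_width: 37.2
grasp_force: 40.5
```

Call:
jog_arm --moves '[{"dx":0,"dy":-50,"dz":36,"rx":0,"ry":0,"rz":10,"jaw":-0.4},{"dx":0,"dy":-105,"dz":36,"rx":0,"ry":0,"rz":20,"jaw":-0.4},{"dx":0,"dy":-160,"dz":36,"rx":0,"ry":0,"rz":30.2,"jaw":-0.4},{"dx":0,"dy":-215,"dz":36,"rx":0,"ry":0,"rz":30.2,"jaw":-0.4},{"dx":10,"dy":-270,"dz":36,"rx":0,"ry":0,"rz":30.2,"jaw":-0.4}]'

```text
t: 18.02
eef_pos: [517.4, -224.2, 330.3]
tool_rot: [-3.141, -0.0, 1.309]
contact_force: [0.9, -0.3, -1.0]
grip_width: 37.0
grasp_force: 40.6
```

Call:
jog_arm --moves '[{"dx":20,"dy":-55,"dz":0,"rx":0,"ry":0,"rz":0,"jaw":-0.4},{"dx":60,"dy":-100,"dz":0,"rx":0,"ry":0,"rz":0,"jaw":-0.4},{"dx":82,"dy":-105,"dz":0,"rx":0,"ry":0,"rz":0,"jaw":-0.4},{"dx":82,"dy":-105,"dz":0,"rx":0,"ry":0,"rz":0,"jaw":-0.4}]'

```text
t: 18.52
eef_pos: [600.8, -328.0, 328.2]
tool_rot: [-3.139, -0.001, 1.31]
contact_force: [-0.7, 0.4, -0.6]
grip_width: 37.0
grasp_force: 40.8
```

Call:
jog_arm --moves '[{"dx":2,"dy":-1,"dz":-45,"rx":0,"ry":0,"rz":1.2,"jaw":-0.4},{"dx":2,"dy":-1,"dz":-85,"rx":0,"ry":0,"rz":1.2,"jaw":-0.4},{"dx":2,"dy":-1,"dz":-125,"rx":0,"ry":0,"rz":1.2,"jaw":-0.4},{"dx":2,"dy":-1,"dz":-150,"rx":0,"ry":0,"rz":1.2,"jaw":-0.4},{"dx":2,"dy":-1,"dz":-160,"rx":0,"ry":0,"rz":1.2,"jaw":-0.4}]'

```text
t: 19.15
eef_pos: [601.9, -327.8, 170.4]
tool_rot: [3.141, -0.0, 1.331]
contact_force: [2.4, 0.5, 6.6]
grip_width: 36.8
grasp_force: 41.4
```

Call:
jog_arm --moves '[{"dx":0,"dy":0,"dz":-1,"rx":0,"ry":0,"rz":0,"jaw":-0.4},{"dx":0,"dy":0,"dz":-1,"rx":0,"ry":0,"rz":0,"jaw":-0.4}]'

```text
t: 19.4
eef_pos: [602.1, -328.5, 170.5]
tool_rot: [3.141, 0.0, 1.331]
contact_force: [0.7, -0.4, -0.0]
grip_width: 37.2
grasp_force: 40.8
```

Call:
jog_arm --moves '[{"dx":0,"dy":0,"dz":0,"rx":0,"ry":0,"rz":0,"jaw":0.0},{"dx":0,"dy":0,"dz":0,"rx":0,"ry":0,"rz":0,"jaw":0.4},{"dx":0,"dy":0,"dz":0,"rx":0,"ry":0,"rz":0,"jaw":0.4},{"dx":0,"dy":0,"dz":40,"rx":0,"ry":0,"rz":0,"jaw":0.4},{"dx":0,"dy":0,"dz":94,"rx":0,"ry":0,"rz":0,"jaw":0.4}]'

```text
t: 20.02
eef_pos: [601.4, -328.2, 262.6]
tool_rot: [-3.138, -0.001, 1.331]
contact_force: [-0.7, 0.6, 0.7]
grip_width: 59.6
grasp_force: 0.0
```

Call:
jog_arm --moves '[{"dx":0,"dy":55,"dz":0,"rx":0,"ry":0,"rz":-10,"jaw":0.4},{"dx":-5,"dy":110,"dz":0,"rx":0,"ry":0,"rz":-20,"jaw":0.4},{"dx":-10,"dy":165,"dz":0,"rx":0,"ry":0,"rz":-30,"jaw":0.4},{"dx":-15,"dy":220,"dz":0,"rx":0,"ry":0,"rz":-40,"jaw":0.4},{"dx":-20,"dy":275,"dz":0,"rx":0,"ry":0,"rz":-50,"jaw":0.4}]'

```text
t: 20.65
eef_pos: [581.8, -51.9, 263.5]
tool_rot: [3.141, -0.0, 0.452]
contact_force: [0.4, 1.0, -0.9]
grip_width: 60.0
grasp_force: 0.0
```

Call:
jog_arm --moves '[{"dx":0,"dy":55,"dz":0,"rx":0,"ry":0,"rz":-10,"jaw":0.4},{"dx":0,"dy":110,"dz":0,"rx":0,"ry":0,"rz":-20.3,"jaw":0.4},{"dx":0,"dy":165,"dz":0,"rx":0,"ry":0,"rz":-20.3,"jaw":0.4},{"dx":0,"dy":220,"dz":0,"rx":0,"ry":0,"rz":-20.3,"jaw":0.4},{"dx":-3,"dy":275,"dz":0,"rx":0,"ry":0,"rz":-20.3,"jaw":0.4}]'

```text
t: 21.28
eef_pos: [579.0, 223.2, 263.4]
tool_rot: [3.141, -0.0, 0.104]
contact_force: [0.7, -0.6, -0.9]
grip_width: 59.6
grasp_force: 0.0
```

```bash
python3 chk.py; python3 -c "
from h import *
np.set_printoptions(precision=1,suppress=True)
s=arm.observe();print(s['eef_pos'],s['tool_rot'])
p=arm.capture('wrist')
for th in ('large0','small0'):
    for d in arm.silhouettes(th,p):
        Y=wcloud(p,d['mask']); r=Y[(Y[:,2]>180)&(Y[:,2]<206)]
        if len(r)>30: print(th,round(d['score'],2),len(r),np.median(r,0),r.min(0),r.max(0))
"
```

```text
large0 0.85 top [ 597.7 -330.1  202.8] 209.66331699348655 rail [ 61.1 -60.3]
large0 0.78 top [ 628.2 -211.1  203.3] 211.18511665481876 rail [62.5 62.2]
large0 0.6 top [762.  229.  146.6] 156.435332486894 rail [ 88.5 521.3]
large0 0.57 top [567.6 367.5 195.5] 201.00692292224483 rail [-132.9  610.4]
small0 0.85 top [486.9 145.  645.9] 645.9313301665991 rail [-159.3  375.2]
small0 0.74 top [436.1  12.2  37.4] 47.665202983509566 rail [-181.  233.]
small0 0.73 top [ 616.1 -274.4  162.2] 175.76207304448806 rail [64.6 -0.5]
small0 0.63 top [ 499.2 -204.2  146.7] 155.30353984354207 rail [-65.5  38.6]
[578.6 223.8 263. ] [3.1 0.  0.1]
large0 0.75 862 [573.  352.  194.8] [565.4 340.5 180.1] [597.3 378.6 202.1]
small0 0.8 1056 [580.3 239.3 195.3] [572.9 220.3 180. ] [593.3 258.  199.4]
```

Call:
jog_arm --moves '[{"dx":1,"dy":14.5,"dz":-20,"rx":0,"ry":0,"rz":0,"jaw":0.4},{"dx":1,"dy":14.5,"dz":-65,"rx":0,"ry":0,"rz":0,"jaw":0.4},{"dx":1,"dy":14.5,"dz":-103,"rx":0,"ry":0,"rz":0,"jaw":0.4},{"dx":1,"dy":14.5,"dz":-103,"rx":0,"ry":0,"rz":0,"jaw":0.4},{"dx":1,"dy":14.5,"dz":-103,"rx":0,"ry":0,"rz":0,"jaw":0}]'

```text
t: 22.2
eef_pos: [581.4, 235.4, 162.1]
tool_rot: [-3.141, -0.003, 0.102]
contact_force: [0.2, -0.0, -0.1]
grip_width: 43.1
grasp_force: 0.1
```

Call:
jog_arm --moves '[{"dx":0,"dy":0,"dz":0,"rx":0,"ry":0,"rz":0,"jaw":-0.4},{"dx":0,"dy":0,"dz":0,"rx":0,"ry":0,"rz":0,"jaw":-0.4},{"dx":0,"dy":0,"dz":0,"rx":0,"ry":0,"rz":0,"jaw":-0.4},{"dx":0,"dy":0,"dz":0,"rx":0,"ry":0,"rz":0,"jaw":-0.4}]'

```text
t: 22.7
eef_pos: [581.5, 236.3, 162.5]
tool_rot: [-3.141, -0.005, 0.104]
contact_force: [0.5, 0.3, 6.0]
grip_width: 37.2
grasp_force: 40.6
```

Call:
jog_arm --moves '[{"dx":0,"dy":0,"dz":14,"rx":0,"ry":0,"rz":0,"jaw":-0.4},{"dx":0,"dy":0,"dz":14,"rx":0,"ry":0,"rz":0,"jaw":-0.4},{"dx":-35,"dy":-3.5,"dz":14,"rx":0,"ry":0,"rz":0,"jaw":-0.4},{"dx":-70,"dy":-7,"dz":14,"rx":0,"ry":0,"rz":0,"jaw":-0.4},{"dx":-110,"dy":-11,"dz":14,"rx":0,"ry":0,"rz":0,"jaw":-0.4}]'

```text
t: 23.32
eef_pos: [468.9, 224.6, 173.9]
tool_rot: [3.141, 0.001, 0.103]
contact_force: [-0.9, 1.1, -0.7]
grip_width: 37.0
grasp_force: 40.2
```

Call:
jog_arm --moves '[{"dx":-2,"dy":0,"dz":50,"rx":0,"ry":0,"rz":0,"jaw":-0.4},{"dx":0,"dy":-30,"dz":90,"rx":0,"ry":0,"rz":10,"jaw":-0.4},{"dx":0,"dy":-85,"dz":100,"rx":0,"ry":0,"rz":20,"jaw":-0.4},{"dx":0,"dy":-140,"dz":100,"rx":0,"ry":0,"rz":30,"jaw":-0.4},{"dx":0,"dy":-195,"dz":100,"rx":0,"ry":0,"rz":40,"jaw":-0.4}]'

```text
t: 23.95
eef_pos: [469.9, 34.1, 274.4]
tool_rot: [3.141, 0.0, 0.79]
contact_force: [0.3, -0.1, -1.4]
grip_width: 37.5
grasp_force: 40.4
```

Call:
jog_arm --moves '[{"dx":0,"dy":-55,"dz":0,"rx":0,"ry":0,"rz":10,"jaw":-0.4},{"dx":0,"dy":-110,"dz":0,"rx":0,"ry":0,"rz":20,"jaw":-0.4},{"dx":0,"dy":-165,"dz":0,"rx":0,"ry":0,"rz":30.3,"jaw":-0.4},{"dx":5,"dy":-220,"dz":0,"rx":0,"ry":0,"rz":30.3,"jaw":-0.4},{"dx":10,"dy":-275,"dz":0,"rx":0,"ry":0,"rz":30.3,"jaw":-0.4}]'

```text
t: 24.58
eef_pos: [480.0, -241.4, 274.1]
tool_rot: [-3.141, -0.0, 1.312]
contact_force: [1.6, 0.3, -0.8]
grip_width: 37.0
grasp_force: 40.4
```

Call:
jog_arm --moves '[{"dx":1.5,"dy":-39,"dz":0,"rx":0,"ry":0,"rz":1.2,"jaw":-0.4},{"dx":1.5,"dy":-39,"dz":-20,"rx":0,"ry":0,"rz":1.2,"jaw":-0.4},{"dx":1.5,"dy":-39,"dz":-65,"rx":0,"ry":0,"rz":1.2,"jaw":-0.4},{"dx":1.5,"dy":-39,"dz":-105,"rx":0,"ry":0,"rz":1.2,"jaw":-0.4},{"dx":1.5,"dy":-39,"dz":-140,"rx":0,"ry":0,"rz":1.2,"jaw":-0.4}]'

```text
t: 25.2
eef_pos: [481.2, -278.0, 132.5]
tool_rot: [-3.14, -0.0, 1.333]
contact_force: [0.5, -0.1, -1.6]
grip_width: 37.0
grasp_force: 40.5
```

Call:
jog_arm --moves '[{"dx":0,"dy":0,"dz":-15,"rx":0,"ry":0,"rz":0,"jaw":-0.4},{"dx":0,"dy":0,"dz":-22,"rx":0,"ry":0,"rz":0,"jaw":-0.4},{"dx":0,"dy":0,"dz":-22,"rx":0,"ry":0,"rz":0,"jaw":-0.4}]'

```text
t: 25.58
eef_pos: [482.3, -278.6, 113.1]
tool_rot: [3.141, 0.0, 1.333]
contact_force: [-0.1, 0.2, -0.0]
grip_width: 36.8
grasp_force: 40.5
```

Call:
jog_arm --moves '[{"dx":0,"dy":0,"dz":0,"rx":0,"ry":0,"rz":0,"jaw":0.0},{"dx":0,"dy":0,"dz":0,"rx":0,"ry":0,"rz":0,"jaw":0.4},{"dx":0,"dy":0,"dz":0,"rx":0,"ry":0,"rz":0,"jaw":0.4},{"dx":0,"dy":0,"dz":50,"rx":0,"ry":0,"rz":0,"jaw":0.4},{"dx":0,"dy":0,"dz":110,"rx":0,"ry":0,"rz":0,"jaw":0.4}]'

```text
t: 26.2
eef_pos: [481.4, -278.0, 222.6]
tool_rot: [-3.139, -0.001, 1.333]
contact_force: [0.9, -1.2, -0.8]
grip_width: 59.7
grasp_force: 0.0
```

Call:
jog_arm --moves '[{"dx":0,"dy":45,"dz":40,"rx":0,"ry":0,"rz":-10,"jaw":0.4},{"dx":0,"dy":100,"dz":40,"rx":0,"ry":0,"rz":-20,"jaw":0.4},{"dx":0,"dy":155,"dz":40,"rx":0,"ry":0,"rz":-30,"jaw":0.4},{"dx":0,"dy":210,"dz":40,"rx":0,"ry":0,"rz":-40,"jaw":0.4},{"dx":10,"dy":265,"dz":40,"rx":0,"ry":0,"rz":-50,"jaw":0.4}]'

```text
t: 26.82
eef_pos: [491.0, -16.6, 262.8]
tool_rot: [3.141, -0.001, 0.47]
contact_force: [1.0, -0.1, -0.3]
grip_width: 59.6
grasp_force: 0.0
```

Call:
jog_arm --moves '[{"dx":5,"dy":55,"dz":0,"rx":0,"ry":0,"rz":-10,"jaw":0.4},{"dx":10,"dy":110,"dz":0,"rx":0,"ry":0,"rz":-20.3,"jaw":0.4},{"dx":20,"dy":165,"dz":0,"rx":0,"ry":0,"rz":-20.3,"jaw":0.4},{"dx":40,"dy":215,"dz":0,"rx":0,"ry":0,"rz":-20.3,"jaw":0.4},{"dx":60,"dy":265,"dz":0,"rx":0,"ry":0,"rz":-20.3,"jaw":0.4}]'

```text
t: 27.45
eef_pos: [551.7, 248.6, 262.6]
tool_rot: [3.141, -0.001, 0.122]
contact_force: [0.7, 0.0, 0.1]
grip_width: 59.8
grasp_force: 0.0
```

Call:
jog_arm --moves '[{"dx":18,"dy":50,"dz":0,"rx":0,"ry":0,"rz":0,"jaw":0.4},{"dx":18,"dy":105,"dz":0,"rx":0,"ry":0,"rz":0,"jaw":0.4},{"dx":18,"dy":105,"dz":0,"rx":0,"ry":0,"rz":0,"jaw":0.4}]'

```text
t: 27.82
eef_pos: [568.9, 355.4, 261.2]
tool_rot: [-3.141, 0.001, 0.126]
contact_force: [-0.1, -0.0, 0.4]
grip_width: 59.7
grasp_force: 0.0
```

```bash
python3 -c "
from h import *
np.set_printoptions(precision=1,suppress=True)
s=arm.observe();print(s['eef_pos'],s['tool_rot'])
p=arm.capture('wrist');cv2.imwrite('pics/w5.png',p['image'][:,:,::-1])
for th in ('large0','small0'):
    for d in arm.silhouettes(th,p):
        Y=wcloud(p,d['mask']); r=Y[(Y[:,2]>180)&(Y[:,2]<206)]
        if len(r)>30: print(th,round(d['score'],2),len(r),np.median(r,0),r.min(0),r.max(0))
"; python3 chk.py s5
```

```text
[568.9 355.4 261.2] [-3.1  0.   0.1]
large0 0.74 1202 [572.8 359.5 194.9] [564.3 340.6 180.2] [608.5 379.8 203.5]
large0 0.89 top [759.6 237.6 147.2] 156.5953492881597 rail [ 84.1 529.7]
large0 0.82 top [ 628.  -211.5  203.6] 211.03633822634418 rail [62.9 62.3]
large0 0.73 top [565.2 372.4 191.7] 199.47632337901874 rail [-136.   614.7]
small0 0.74 top [ 497.3 -204.5  146.1] 154.99678415998824 rail [-66.   38.4]
small0 0.73 top [488.2 254.6 637.9] 637.9381781595658 rail [-183.8  482. ]
small0 0.61 top [ 479.  -281.5  146.4] 154.85656316303792 rail [-66.5 -41.2]
```

View pics/s5.png

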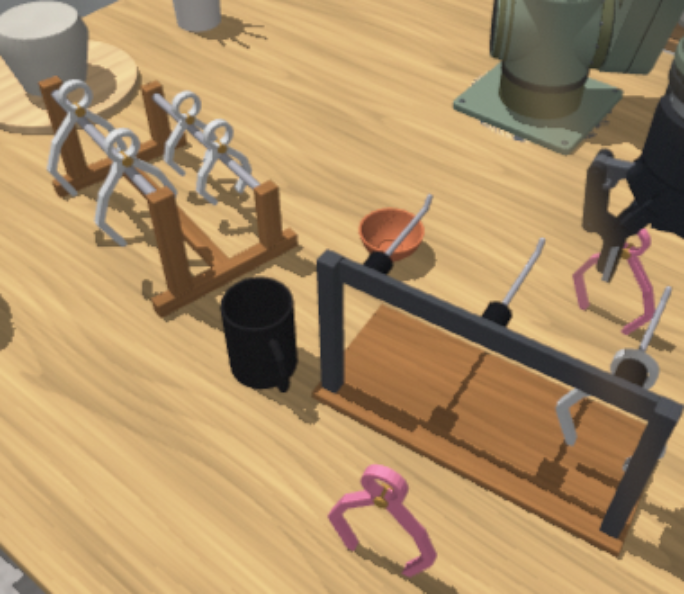

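View pics/w5.png

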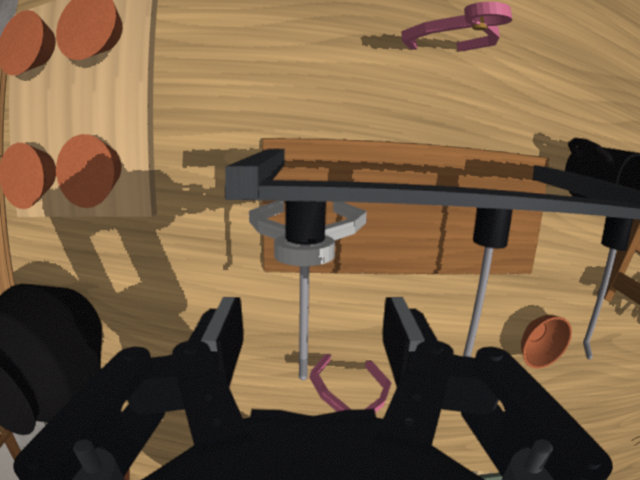

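Four pairs hang neatly: (75,95) and (122,145) on the high bar, (187,105) and (218,135) on the low. In the wrist view the last ring is at (305,250), about (571.5,358.5) in world.

Call:
jog_arm --moves '[{"dx":2,"dy":3,"dz":-30,"rx":0,"ry":0,"rz":-0.5,"jaw":0.4},{"dx":2,"dy":3,"dz":-70,"rx":0,"ry":0,"rz":-0.5,"jaw":0.4},{"dx":2,"dy":3,"dz":-102,"rx":0,"ry":0,"rz":-0.5,"jaw":0.4},{"dx":2,"dy":3,"dz":-102,"rx":0,"ry":0,"rz":-0.5,"jaw":0.4},{"dx":2,"dy":3,"dz":-102,"rx":0,"ry":0,"rz":-0.5,"jaw":0}]'

```text
t: 28.8
eef_pos: [572.3, 354.9, 162.2]
tool_rot: [-3.14, -0.003, 0.112]
contact_force: [0.7, -1.0, 0.3]
grip_width: 43.5
grasp_force: 0.2
```

Call:
jog_arm --moves '[{"dx":0,"dy":0,"dz":0,"rx":0,"ry":0,"rz":0,"jaw":-0.4},{"dx":0,"dy":0,"dz":0,"rx":0,"ry":0,"rz":0,"jaw":-0.4},{"dx":0,"dy":0,"dz":0,"rx":0,"ry":0,"rz":0,"jaw":-0.4},{"dx":0,"dy":0,"dz":0,"rx":0,"ry":0,"rz":0,"jaw":-0.4}]'

```text
t: 29.3
eef_pos: [572.5, 355.8, 162.6]
tool_rot: [-3.139, -0.004, 0.113]
contact_force: [0.3, 2.7, 6.5]
grip_width: 36.9
grasp_force: 40.7
```

Call:
jog_arm --moves '[{"dx":0,"dy":0,"dz":14,"rx":0,"ry":0,"rz":0,"jaw":-0.4},{"dx":0,"dy":0,"dz":14,"rx":0,"ry":0,"rz":0,"jaw":-0.4},{"dx":-35,"dy":-3.5,"dz":14,"rx":0,"ry":0,"rz":0,"jaw":-0.4},{"dx":-70,"dy":-7,"dz":14,"rx":0,"ry":0,"rz":0,"jaw":-0.4},{"dx":-113,"dy":-11.3,"dz":14,"rx":0,"ry":0,"rz":0,"jaw":-0.4}]'

```text
t: 29.92
eef_pos: [457.5, 342.9, 173.8]
tool_rot: [3.141, 0.0, 0.112]
contact_force: [-0.3, 0.2, -0.8]
grip_width: 36.9
grasp_force: 40.7
```

Call:
jog_arm --moves '[{"dx":-2,"dy":0,"dz":50,"rx":0,"ry":0,"rz":0,"jaw":-0.4},{"dx":-2,"dy":0,"dz":110,"rx":0,"ry":0,"rz":0,"jaw":-0.4},{"dx":0,"dy":-30,"dz":156,"rx":0,"ry":0,"rz":10,"jaw":-0.4},{"dx":0,"dy":-85,"dz":156,"rx":0,"ry":0,"rz":20,"jaw":-0.4},{"dx":10,"dy":-140,"dz":156,"rx":0,"ry":0,"rz":30,"jaw":-0.4}]'

```text
t: 30.55
eef_pos: [467.7, 202.6, 330.7]
tool_rot: [3.141, 0.0, 0.641]
contact_force: [1.6, 0.1, -1.4]
grip_width: 36.9
grasp_force: 40.8
```

Call:
jog_arm --moves '[{"dx":10,"dy":-55,"dz":0,"rx":0,"ry":0,"rz":10,"jaw":-0.4},{"dx":20,"dy":-110,"dz":0,"rx":0,"ry":0,"rz":20,"jaw":-0.4},{"dx":30,"dy":-165,"dz":0,"rx":0,"ry":0,"rz":30,"jaw":-0.4},{"dx":40,"dy":-220,"dz":0,"rx":0,"ry":0,"rz":40,"jaw":-0.4},{"dx":55,"dy":-275,"dz":0,"rx":0,"ry":0,"rz":40,"jaw":-0.4}]'

```text
t: 31.18
eef_pos: [522.4, -71.1, 330.2]
tool_rot: [-3.141, 0.0, 1.334]
contact_force: [1.3, 0.1, -1.2]
grip_width: 36.8
grasp_force: 40.8
```

Now to the middle of the high bar (616.6,-272.5), checking it before lowering.

Call:
jog_arm --moves '[{"dx":20,"dy":-50,"dz":3,"rx":0,"ry":0,"rz":0,"jaw":-0.4},{"dx":45,"dy":-105,"dz":3,"rx":0,"ry":0,"rz":0,"jaw":-0.4},{"dx":75,"dy":-155,"dz":3,"rx":0,"ry":0,"rz":0,"jaw":-0.4},{"dx":94,"dy":-201,"dz":3,"rx":0,"ry":0,"rz":0,"jaw":-0.4},{"dx":94,"dy":-201,"dz":3,"rx":0,"ry":0,"rz":0,"jaw":-0.4}]'

```text
t: 31.8
eef_pos: [617.0, -273.9, 330.6]
tool_rot: [-3.138, 0.001, 1.328]
contact_force: [0.3, 0.8, -1.2]
grip_width: 36.9
grasp_force: 40.9
```

```bash
python3 -c "
from h import *
for i in range(3):
  s=arm.observe();print(s['eef_pos'],s['tool_rot'][2]); arm.capture('top')"; python3 chk.py
```

```text
[ 617.02812946 -273.89307264  330.60660634] 1.3282235719697564
[ 616.5909423  -271.81681208  331.39219178] 1.3298466196647716
[ 616.43464133 -270.55749655  332.20316655] 1.3312620611800872
large0 0.93 top [760.  237.2 148. ] 155.67165544341304 rail [ 84.7 529.8]
large0 0.59 top [ 628.9 -211.6  201.8] 209.19417151871107 rail [62.9 62. ]
large0 0.53 top [363.7 278.6 147.7] 155.1809903543854 rail [-310.2  476.1]
small0 0.62 top [ 499.  -204.6  145.7] 154.8351314440533 rail [-65.6  38.5]
```

Call:
jog_arm --moves '[{"dx":0,"dy":0,"dz":-45,"rx":0,"ry":0,"rz":0,"jaw":-0.4},{"dx":0,"dy":0,"dz":-85,"rx":0,"ry":0,"rz":0,"jaw":-0.4},{"dx":0,"dy":0,"dz":-125,"rx":0,"ry":0,"rz":0,"jaw":-0.4},{"dx":0,"dy":0,"dz":-150,"rx":0,"ry":0,"rz":0,"jaw":-0.4},{"dx":0,"dy":0,"dz":-161,"rx":0,"ry":0,"rz":0,"jaw":-0.4}]'

```text
t: 32.72
eef_pos: [616.2, -269.2, 171.2]
tool_rot: [-3.139, -0.0, 1.333]
contact_force: [0.1, 0.4, -0.2]
grip_width: 37.0
grasp_force: 40.9
```

Call:
jog_arm --moves '[{"dx":0,"dy":0,"dz":-2,"rx":0,"ry":0,"rz":0,"jaw":-0.4},{"dx":0,"dy":0,"dz":-2,"rx":0,"ry":0,"rz":0,"jaw":-0.4}]'

```text
t: 32.98
eef_pos: [617.5, -270.5, 171.7]
tool_rot: [3.139, 0.0, 1.333]
contact_force: [0.5, -0.0, -0.6]
grip_width: 37.1
grasp_force: 40.9
```

Seated. Release, rise clear, back off, and check everything.

Call:
jog_arm --moves '[{"dx":0,"dy":0,"dz":0,"rx":0,"ry":0,"rz":0,"jaw":0.0},{"dx":0,"dy":0,"dz":0,"rx":0,"ry":0,"rz":0,"jaw":0.4},{"dx":0,"dy":0,"dz":0,"rx":0,"ry":0,"rz":0,"jaw":0.4},{"dx":0,"dy":0,"dz":50,"rx":0,"ry":0,"rz":0,"jaw":0.4},{"dx":0,"dy":0,"dz":110,"rx":0,"ry":0,"rz":0,"jaw":0.4}]'

```text
t: 33.6
eef_pos: [616.4, -270.2, 280.2]
tool_rot: [-3.138, -0.001, 1.332]
contact_force: [0.9, -0.6, 0.2]
grip_width: 59.9
grasp_force: 0.0
```

Call:
jog_arm --moves '[{"dx":-30,"dy":55,"dz":20,"rx":0,"ry":0,"rz":-10,"jaw":0.4},{"dx":-60,"dy":110,"dz":40,"rx":0,"ry":0,"rz":-20,"jaw":0.4},{"dx":-90,"dy":165,"dz":60,"rx":0,"ry":0,"rz":-30,"jaw":0.4},{"dx":-120,"dy":220,"dz":80,"rx":0,"ry":0,"rz":-40,"jaw":0.4},{"dx":-150,"dy":275,"dz":100,"rx":0,"ry":0,"rz":-50,"jaw":0.4}]'

```text
t: 34.22
eef_pos: [473.2, -7.7, 376.2]
tool_rot: [3.141, -0.001, 0.454]
contact_force: [0.4, -0.3, 0.6]
grip_width: 59.9
grasp_force: 0.0
```

Call:
jog_arm --moves '[{"dx":-20,"dy":40,"dz":0,"rx":0,"ry":0,"rz":0,"jaw":0.4},{"dx":-40,"dy":90,"dz":0,"rx":0,"ry":0,"rz":0,"jaw":0.4},{"dx":-40,"dy":140,"dz":0,"rx":0,"ry":0,"rz":0,"jaw":0.4},{"dx":-40,"dy":140,"dz":0,"rx":0,"ry":0,"rz":0,"jaw":0.4},{"dx":-40,"dy":140,"dz":0,"rx":0,"ry":0,"rz":0,"jaw":0.4}]'

```text
t: 34.85
eef_pos: [434.4, 130.5, 375.4]
tool_rot: [3.141, 0.0, 0.46]
contact_force: [-0.3, -0.7, -0.6]
grip_width: 59.7
grasp_force: 0.0
```

```bash
python3 chk.py s6
```

```text
large0 0.94 top [759.9 237.4 147.7] 153.3443274111173 rail [ 84.4 530.1]
large0 0.89 top [ 612. -271.  203.] 209.70801422665923 rail [60.9  0.2]
large0 0.78 top [ 628.9 -211.4  202.6] 210.45471293380672 rail [62.9 62.3]
large0 0.62 top [363.7 279.  148.4] 156.4361124913173 rail [-310.5  477.1]
large0 0.57 top [ 597.7 -330.   202.3] 210.27302910249392 rail [ 61.4 -60.3]
small0 0.86 top [ 497.7 -204.3  146. ] 154.7069976498786 rail [-65.9  38.4]
small0 0.59 top [ 479.1 -281.5  145.9] 156.89268866646609 rail [-66.8 -41. ]
```

View pics/s6.png

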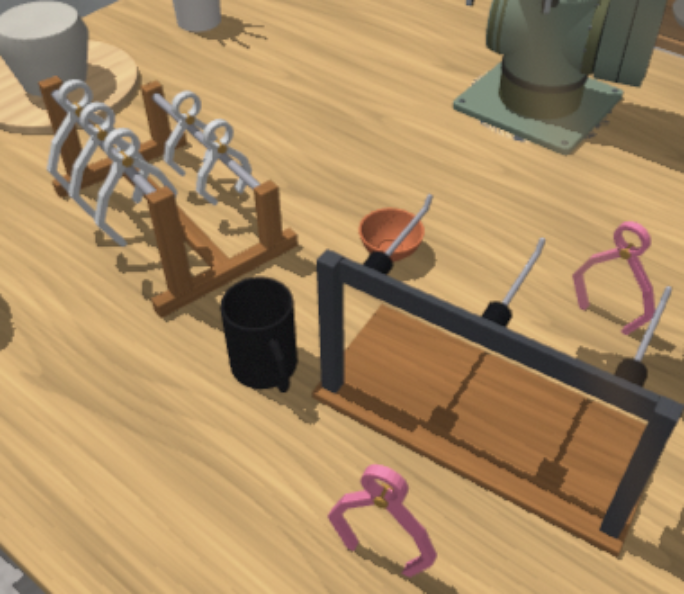

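The pegs are empty, three large pairs hang on the high bar and two small on the low bar, and the pots are where they were.

```bash
python3 -c "
from cell import arm; print(arm.sign_off())"
```

```text
the job is handed in; nothing more can be done
None
```

All five pairs of calipers present were moved to the rail and the job is handed in: three large on the high bar, two small on the low bar, pegs empty, bowl and jug where they were; sign-off returned no verdict.

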